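Set up a pipe for inspection under the swivel lamp hook

TASK

Set up the pipe for inspection: first roll it forward along the cradle's deck, without lifting it, so that it settles fully and squarely in the vee. Then, with the lamp still standing on the bench, turn the red swivel hook so that its prongs point at the middle of the pipe, and hang the work lamp by its handle bar across both prongs with its glass towards the pipe. Let go of everything, and leave the other things on the bench where they are.

Things in the scene. Friction and masses are not known exactly. Their poses are not given: they have to be found in the camera images.
- pipe: copper-coloured pipe, 48 mm diameter, 180 mm long, 0.3 to 0.65 kg, lying on the blue deck of the cradle. Origin at the middle of the pipe's axis, its y along the pipe; x and z turn as it rolls. On the deck its axis is at height 64 mm, fully seated in the vee at 46 mm.
- cradle: fixed vee cradle, 190 (x) x 206 (y) mm, origin on the table under its middle; the pipe rolls along its +x (away from the robot), y along the vee. In its frame: yellow stop strip x -97 to -89 mm, 46 mm high; flat blue deck x -89 to +2 mm, 40 mm high; then the 90-degree steel vee. Blue side guides 194 mm apart, 50 mm high, x -96 to +88 mm.
- vee_mid (a point): where the middle of the pipe's axis lies when seated in the vee: cradle x = +30 mm, y = 0, height 46 mm; axes as the cradle's. The vee's lowest line is at x = +30 mm, height 12; near flank up to the deck edge, far flank up to x = +85 mm, height 67. A pipe pushed until its axis is past cradle x = +2 mm rolls in and centres itself.
- hook_head (a point): on the turning axis of the red twin-prong hook, at the height of the prong centrelines, 225 mm above the table. Axes turn with the hook: prongs point along -x, z up. Two prongs, 10 mm thick, centrelines at y = +-34 mm (58 mm free between), from a 12 mm crossbar at x = -20 mm to x = -128 mm; ends turn up to 19 mm above the centreline.
- post: the fixed hook post with the hook it carries; origin on the table under the turning axis. Base disc 110 mm across, 12 mm high; column 26 mm; red hub 40 mm across, from 200 to 242 mm above the table.
- swivel (a joint): turn of the hook about its vertical axis, rad, counter-clockwise from above is positive, limits +-2.7; stays where it is left, needs about 0.3 N m to turn (4 N at 75 mm from the axis).
- lamp: yellow work lamp with black bow handle, 0.35 to 0.65 kg, standing on the table; origin at the centre of its underside. Body 54 (x) x 120 (y) x 72 (z) mm; the glass faces its own -x. Handle: a bar along y, 14 mm thick (x), 127 to 143 mm above the underside, on two uprights 104 mm apart inside; opening under the bar 55 mm high.
- lamp_bar (a point): middle of the lamp's handle bar, 135 mm above the lamp's underside; axes as the lamp's. Hung on the prongs it lies 13 mm above hook_head's height.
- glue: bystander: white glue bottle, 56 mm across, 150 mm tall; origin at the centre of its underside; leave alone
- spray: bystander: green spray can, 64 mm across, 180 mm tall; origin at the centre of its underside; leave alone
- jar: bystander: glass screw jar with red lid, 66 mm across, 75 mm tall; origin at the centre of its underside; leave alone
- tape: bystander: yellow tape measure with a small black front, 75 x 36 x 60 mm tall; origin at the centre of its underside; leave alone
- wrench: bystander: steel wrench lying flat, 150 mm long along its x; origin on its length axis at the underside; leave alone
- mallet: bystander: hammer lying flat, 190 mm long along its x, below 40 mm high; origin on its length axis at the underside; leave alone
Things that resemble listed ones, but are neither listed nor needed, are in the scene too. What is shaped like the post but brown is not meant.

How it is judged (in metres and radians):
On the way, in this order (a step that is already met when the one before it is completed fails the run):
1. the pipe is seated in the vee (x of pipe in the frame of vee_mid between -0.006 and 0.006 m and y of pipe in the frame of vee_mid between -0.015 and 0.015 m and z of pipe in the frame of vee_mid between -0.005 and 0.005 m and angle between the y axis of pipe and the y axis of vee_mid, either way round below 0.08 rad), for 0.2 s.
2. the hook faces the pipe, with the lamp still standing on the bench (y of vee_mid in the frame of hook_head between -0.05 and 0.05 m and x of vee_mid in the frame of hook_head below -0.08 m and height (world z) of lamp below 0.02 m), for 0.2 s.
3. the lamp hangs on both prongs (x of lamp_bar in the frame of hook_head between -0.12 and -0.03 m and y of lamp_bar in the frame of hook_head between -0.025 and 0.025 m and z of lamp_bar in the frame of hook_head between 0.005 and 0.021 m and angle between lamp's own z axis and vertical below 0.2 rad and contact force between lamp and post above 1.5 N and x of vee_mid in the frame of lamp below -0.06 m), for 0.2 s.
At the end, for the whole second after the job is handed in: Pipe in the vee: 6 mm across, 5 mm in height, 15 mm lengthways, 0.08 rad. Prongs point at the seat within 50 mm sideways. Lamp released, at rest, upright within 0.2 rad, bar resting on both prongs, 25 mm from centred, 30-120 mm from the post axis, glass on the pipe side (all of step 1 and all of step 3 and y of vee_mid in the frame of hook_head between -0.05 and 0.05 m and x of vee_mid in the frame of hook_head below -0.08 m and linear speed of each of lamp, pipe below 0.03 m/s and contact force between lamp and the fingers below 0.1 N); the robot touches nothing.
It fails at once if the pipe is lifted off the cradle (z of pipe in the frame of cradle above 0.085 m).
It fails at once if the lamp is knocked over or dropped on its side (angle between lamp's own z axis and vertical above 0.8 rad).
It fails at once if a bystander is pushed or knocked over (distance of any of glue, spray, jar, tape, wrench, mallet from where it was at the start of the episode above 0.03 m or angle between any of glue, spray, jar, tape's own z axis and vertical above 0.5 rad).
It also fails if it takes over 72 s, if anything falls off the work surface, if the arm or the gripper's body presses on something with over 40 N, if the wrist force passes 120 N, or if a joint passes its speed limit or range.

ROBOT

A 6-joint arm with a two-finger parallel gripper is mounted at the origin on the work surface. World frame = base frame: x ahead of the robot, y to its left, z up, the work surface at z = 0. Lengths are in m, angles in degrees, forces in N, time in s.
With the tool pointing down it reaches from about 0.3 to 0.775 m from the base axis. Payload 14.6 kg.
Tool frame: the origin (TCP) lies midway between the tips of the shut fingers; the grasp point (between the pads) lies 19 mm behind it; z points along the fingers, y is the direction in which the jaws open and shut (so a half turn about z gives the same grasp; the last joint's range is limited). The gripper opens to 85 mm and grips with 20 to 120 N. Pads are 22 mm wide; open, the fingers measure 114 mm over their backs; the gripper's body (76 mm by 85 mm) begins 54 mm behind the grasp point. The pads swing forward as they close: fully open they stand 13 mm farther back than shut.
Start: joints at [-3.816, 17.183, 87.147, -0, 75.671, -3.816], TCP at [0.55, -0, 0.231] pointing down, gripper open.
Joint ranges: [-173.82, 173.82], [-45.26, 126.66], [13.44, 144.39], [-59.66, 239.66], [0, 175.72], [-146.38, 146.38]. Speed limits (degrees/s): [127.2, 127.2, 147.25, 180, 180, 180].

INTERFACE

Orientations are given as [roll, pitch, yaw] about the fixed x, y, z axes, in that order (R = Rz(yaw) Ry(pitch) Rx(roll)).
In Python, from workcell import sense, get_image, finish_job gives the robot as it stands.
- The arm moves only by the tool drive_tool, never from a script. Its argument "series" is a list of rows, each a list of 5 numbers: the shift along the tool's x, y, z in units of 0.5 m (1.0 is 0.5 m), then the turn about the tool's z in units of 45 degrees (1.0 is 45 degrees), then the opening, from -1 (shut) to 1 (fully open). A call has 1 to 20 rows; each row is the pose to reach, as a shift and turn from the pose commanded when the call began, along the tool's axes at that moment; what a row does not reach only later rows make up. A row lasts 1/10 s, in which the tool goes at most 50 mm and 8.59 degrees, less where a joint would pass 70% of its speed; a pose out of reach is approached as far as the arm can. A call with a number of a shift or a turn outside -1 to 1 is refused whole. A call with a gripper value outside its range is refused whole. The fingers move at their own pace and stop on an object; "newtons" is the grip in N (left out, the last holds). Time passes only in rows, so rows that repeat a pose let the fingers close. It gives the time, the measured TCP pose, the force and the opening at its end, in the units of the state.
- sense(): the state, without advancing time (a new reading comes with each control period).
- get_image(name): name is "scene" or "side" or "wrist"; returns a dict with "frame" (420x560x3 uint8, red, green, blue), "mtx" (3x3 intrinsics, pixels), "k1" (the pictures are not rectified: a ray, as slopes to the right and down, at radius r is drawn at 1 + k1 r^2 times it, then the intrinsics apply), "world_from_camera" (4x4, takes a point from camera to world coordinates). Camera axes: x right, y up, looking along -z (the intrinsics and any distortion apply to the point x, -y, -z); pixel columns grow to the right and rows downward; lengths in m; the calibration is good to about 2 mm. A picture is of the moment at which its call begins. There is no depth.
- finish_job(): hands the job in, once; it reports no verdict.
The state is a dict: "t": time; "q": joint angles; "joint_velocities": joint speeds; "effort": joint torques, N m; "ee_pos": TCP position; "tcp_rot": TCP orientation; "contact_force": force on the tool from outside, world axes, zero at the start; "moment": the same for the moment, N m; "finger_gap": finger opening in m.
Only numpy, scipy, OpenCV 4.12 (cv2) and the standard library are available. Lean on these libraries where they do the work, as an engineer would, in place of code of your own. Each camera call takes 0.05 s, during which the arm holds its last target. There are 200 camera calls.

## Working session

There is one attempt and no reset: what is moved stays moved. The work goes in short steps, Python scripts to look and compute and a tool call to move; the robot and the scene stay as the last step left them, time stands still between calls to the robot, and variables do not carry over. Pictures are saved under pics/ and viewed, about 8 in all and at most 12, crops included, and the job is handed in when it is done.

Besides the shell and the picture viewer there is one more tool, called after "Call:" as name(argument=value, ...) on one line, values as JSON. drive_tool: Moves the arm, as the interface text tells. Shifts and turns lie within -1 to 1; 1 stands for 0.5 m of shift or 45 degrees of turn. Its arguments: {"type":"object","properties":{"series":{"type":"array"},"newtons":{"type":"number"}},"required":["series"]}

```bash
ls; mkdir -p pics; cat > h.py <<'E'
import numpy as np, cv2
from workcell import sense, get_image, finish_job
def grab(n, name=None):
    d=get_image(n); d={k:(np.array(v) if k!='k1' else v) for k,v in d.items()}
    if name: cv2.imwrite(f'pics/{name}.png', d['frame'][:,:,::-1])
    np.save(f'/tmp/{name or n}.npy', d, allow_pickle=True); return d
def load(n): return np.load(f'/tmp/{n}.npy',allow_pickle=True).item()
def ray(d,u,v):
    K=d['mtx']; p=cv2.undistortPoints(np.array([[[u,v]]],float),K,np.array([d['k1'],0,0,0.]))[0,0]
    T=d['world_from_camera']; r=T[:3,:3]@np.array([p[0],-p[1],-1.]); return T[:3,3],r/np.linalg.norm(r)
def onz(d,u,v,z):
    o,r=ray(d,u,v); return o+r*(z-o[2])/r[2]
def proj(d,P):
    T=d['world_from_camera']; c=T[:3,:3].T@(np.array(P,float)-T[:3,3]); x=c[0]/-c[2]; y=-c[1]/-c[2]; s=1+d['k1']*(x*x+y*y)
    K=d['mtx']; return np.array([K[0,0]*x*s+K[0,2],K[1,1]*y*s+K[1,2]])
def tri(d1,p1,d2,p2):
    o1,r1=ray(d1,*p1);o2,r2=ray(d2,*p2); A=np.stack([r1,-r2],1); t=np.linalg.lstsq(A,o2-o1,rcond=None)[0]
    a=o1+r1*t[0];b=o2+r2*t[1]; return (a+b)/2,np.linalg.norm(a-b)
E
python3 - <<'E'
from h import *
print(sense())
a=[grab(n,n+'0') for n in ('scene','side','wrist')]
for d in a: print(d['world_from_camera'].round(3).tolist(),d['mtx'].round(1).tolist(),d['k1'])
E
```

```text
pics
{'t': 0.0, 'q': array([-3.81690800e+00,  1.72172785e+01,  8.71831713e+01,  6.86035555e-04,
        7.56703540e+01, -3.81627109e+00]), 'joint_velocities': array([ 0.03069942, -0.06817237,  0.03184172,  0.03812899, -0.01596908,
       -0.00880625]), 'effort': array([ 2.33377898e-03, -5.43485534e+01, -3.61782753e+01,  2.82532977e-05,
        4.14875918e-03, -3.55991256e-05]), 'ee_pos': array([5.49747286e-01, 7.08641440e-06, 2.30684322e-01]), 'tcp_rot': array([-1.79929397e+02, -5.37551447e-03,  8.99991896e+01]), 'contact_force': array([ 0.33193326, -0.5481755 ,  0.31581004]), 'moment': array([-0.03906553,  0.01005019, -0.00394078]), 'finger_gap': 0.08503961877001437}
[[-0.687, -0.542, 0.484, 1.148], [0.727, -0.5, 0.47, 0.615], [-0.013, 0.675, 0.738, 1.159], [0.0, 0.0, 0.0, 1.0]] [[481.3, 0.0, 268.3], [0.0, 481.3, 209.9], [0.0, 0.0, 1.0]] -0.10787858946493613
[[-0.965, 0.117, -0.233, 0.154], [-0.261, -0.464, 0.846, 1.296], [-0.009, 0.878, 0.479, 0.9], [0.0, 0.0, 0.0, 1.0]] [[545.3, 0.0, 278.4], [0.0, 545.3, 215.2], [0.0, 0.0, 1.0]] -0.17665850221706997
[[1.0, -0.0, 0.001, 0.55], [0.0, 0.962, 0.275, 0.069], [-0.001, -0.275, 0.962, 0.374], [0.0, 0.0, 0.0, 1.0]] [[345.7, 0.0, 275.3], [0.0, 345.7, 211.4], [0.0, 0.0, 1.0]] -0.007066844740001635
```

View pics/scene0.png

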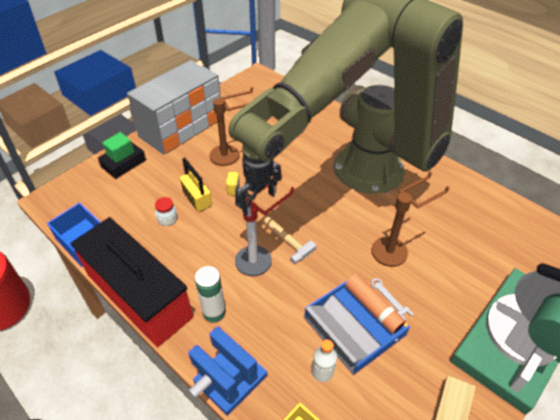

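View pics/side0.png

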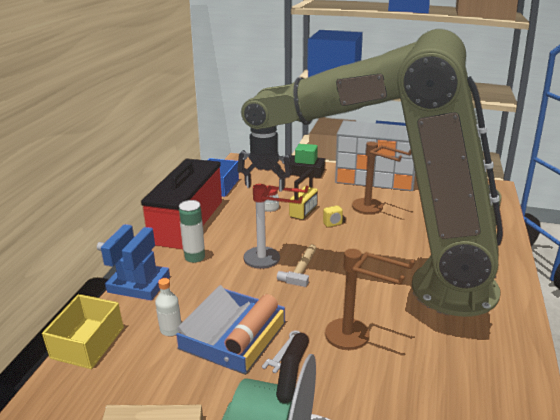

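The scene view shows the red hook post (base about 253,262), lamp (195,190), and cradle with pipe (355,325), with glue at (324,362), spray at (210,295) and mallet at (290,240). The side view shows the hub at (261,192), cradle at (232,325), and lamp partly visible at (303,203). Next I'll enlarge the parts that matter.

```bash
python3 - <<'E'
from h import *
def crop(n,x,y,w,h,W=400,H=300):
    f=load(n)['frame'][y:y+h,x:x+w,::-1]; return cv2.resize(f,(W,H),interpolation=cv2.INTER_CUBIC)
top=np.hstack([crop('scene0',290,262,133,100),crop('side0',170,280,133,100)])
bot=np.hstack([crop('scene0',170,145,133,100),crop('side0',230,150,133,100)])
cv2.imwrite('pics/c1.png',np.vstack([top,bot]))
E
```

```text
(no output)
```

View pics/c1.png

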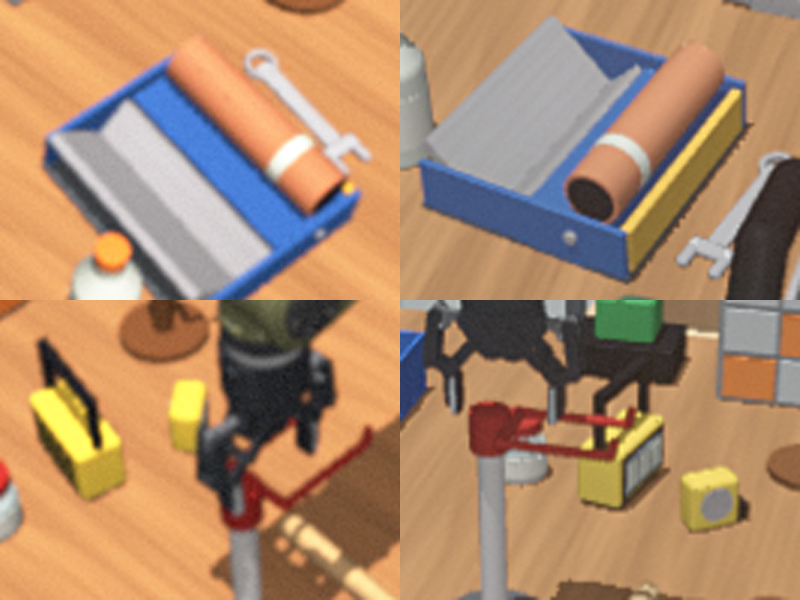

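View pics/wrist0.png

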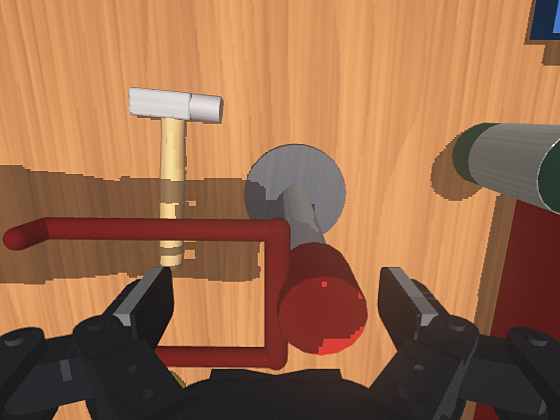

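Crops: the cradle lies along roughly world x with its yellow stop towards the robot, and the pipe is on the deck against or near the stop. The lamp's glass is the grey window facing the robot side, and its bar ends are at scene crop (45,345) and (98,440). In the wrist picture the hub top is centred near (322,315), and the prongs point to the left (-x).

```bash
python3 - <<'E'
from h import *
S,D,W=load('scene0'),load('side0'),load('wrist0')
s1=lambda x,y:(290+x/3.0075,262+y/3); d1=lambda x,y:(170+(x-400)/3.0075,280+y/3)
s2=lambda x,y:(170+x/3.0075,145+(y-300)/3); d2=lambda x,y:(230+(x-400)/3.0075,150+(y-300)/3)
p=lambda n,v:print(n,np.round(v,4))
p('A side far+y',onz(D,*d1(423,160),.05)); p('B near+y',onz(D,*d1(632,235),.05)); p('Bbottom',onz(D,*d1(632,280),0)); p('C near-y',onz(D,*d1(745,90),.048))
p('D scene far-y',onz(S,*s1(45,145),.05)); p('E near+y',onz(S,*s1(357,192),.05)); p('near-y',onz(S,*s1(180,50),.05))
# pipe silhouettes
for n,d in(('scene',S),('side',D)):
    h=cv2.cvtColor(d['frame'],cv2.COLOR_RGB2HSV)
    x0,y0,x1,y1=(340,265,410,340) if n=='scene' else (220,285,285,360)
    m=cv2.inRange(h,(3,110,110),(12,200,255)); mm=np.zeros_like(m); mm[y0:y1,x0:x1]=m[y0:y1,x0:x1]
    mm=cv2.morphologyEx(mm,cv2.MORPH_CLOSE,np.ones((9,9),np.uint8))
    c=max(cv2.findContours(mm,0,2)[0],key=cv2.contourArea); r=cv2.minAreaRect(c); b=cv2.boxPoints(r); print(n,r,b.round(1).tolist())
    l=b[np.argsort(b[:,1])]; e1=l[:2].mean(0);e2=l[2:].mean(0)
    p('ends',[onz(d,*e1,.064),onz(d,*e2,.064)])
p('hub wrist',onz(W,322,315,.242)); p('base wrist',onz(W,295,190,.012)); p('base scene',onz(S,253,262,.012)); p('hub side',onz(D,*d2(492,410),.242)); p('base side',onz(D,261,257,.012))
p('prong far tip wrist',onz(W,15,238,.24)); p('prong1 root',onz(W,278,230,.225)); p('prong2 root',onz(W,278,357,.225))
p('bar ends scene',[onz(S,*s2(44,342),.143),onz(S,*s2(97,438),.143)]); p('bar side',[onz(D,*d2(600,388),.143),onz(D,*d2(645,355),.143)])
p('lamp body bottom corner side', [onz(D,*d2(616,507),0),onz(D,*d2(663,460),0),onz(D,*d2(580,497),0)])
p('lamp bottom scene',[onz(S,*s2(83,498),0),onz(S,*s2(124,480),0),onz(S,*s2(40,430),0)])
p('spray scene base',onz(S,213,312,0)); p('spray side',onz(D,193,253,0)); p('glue side',onz(D,169,330,0)); p('jar',onz(S,165,202,.075)); p('tape',onz(S,232,176,.06)); p('tapeside',onz(D,333,209,.06))
p('mallet',[onz(S,262,222,.02),onz(S,302,253,.02)])
p('boxred corners',[onz(S,122,222,.1),onz(S,190,285,.1),onz(D,215,165,.1)])
E
```

```text
A side far+y [0.6471 0.4145 0.05  ]
B near+y [0.4626 0.4513 0.05  ]
Bbottom [0.4656 0.4485 0.    ]
C near-y [0.4259 0.2614 0.048 ]
D scene far-y [0.6152 0.2247 0.05  ]
E near+y [0.4698 0.4531 0.05  ]
near-y [0.4548 0.2509 0.05  ]
scene ((379.6558532714844, 302.2410583496094), (83.54652404785156, 25.216569900512695), 44.432735443115234) [[341.0, 282.0], [358.70001220703125, 264.0], [418.29998779296875, 322.5], [400.70001220703125, 340.5]]
ends [[0.4485 0.244  0.064 ]
 [0.4903 0.4652 0.064 ]]
side ((252.27320861816406, 322.0495910644531), (19.50313949584961, 65.01046752929688), 38.36748504638672) [[224.5, 341.5], [264.79998779296875, 290.5], [280.1000061035156, 302.6000061035156], [239.6999969482422, 353.6000061035156]]
ends [[0.4643 0.2361 0.064 ]
 [0.5007 0.4409 0.064 ]]
hub wrist [ 0.5698 -0.015   0.242 ]
base wrist [ 0.5704 -0.0102  0.012 ]
base scene [ 0.577  -0.0068  0.012 ]
hub side [ 0.5665 -0.0151  0.242 ]
base side [ 0.5694 -0.0089  0.012 ]
prong far tip wrist [0.442  0.0197 0.24  ]
prong1 root [0.5507 0.0181 0.225 ]
prong2 root [ 0.5509 -0.0502  0.225 ]
bar ends scene [[ 0.5023 -0.3806  0.143 ]
 [ 0.5593 -0.2301  0.143 ]]
bar side [[ 0.5298 -0.2949  0.143 ]
 [ 0.5008 -0.3952  0.143 ]]
lamp body bottom corner side [[ 0.5086 -0.288   0.    ]
 [ 0.4802 -0.4148  0.    ]
 [ 0.5538 -0.301   0.    ]]
lamp bottom scene [[ 0.5479 -0.2908  0.    ]
 [ 0.4994 -0.2778  0.    ]
 [ 0.5122 -0.407   0.    ]]
spray scene base [0.7676 0.0256 0.    ]
spray side [0.7845 0.0047 0.    ]
glue side [0.7025 0.3568 0.    ]
jar [ 0.6313 -0.3367  0.075 ]
tape [ 0.3977 -0.2789  0.06  ]
tapeside [ 0.4008 -0.2735  0.06  ]
mallet [[ 0.4514 -0.0905  0.02  ]
 [ 0.4588  0.0811  0.02  ]]
boxred corners [[ 0.782  -0.3453  0.1   ]
 [ 0.7872 -0.0279  0.1   ]
 [ 0.8741 -0.436   0.1   ]]
```

Call:
drive_tool(series=[[0, 0, -0.1, 0, 1], [0, 0, -0.2, 0, 1], [0, 0, -0.24, 0, 1], [0.1, 0, -0.24, -0.15, 1], [0.2, 0, -0.24, -0.3, 1], [0.3, 0, -0.24, -0.45, 0.5], [0.4, 0, -0.24, -0.6, 0.5], [0.5, -0.01, -0.24, -0.75, 0.5], [0.6, -0.02, -0.24, -0.9, 0.5], [0.66, -0.02, -0.24, -1, 0.5], [0.66, -0.02, -0.24, -1, 0.5], [0.66, -0.02, -0.24, -1, 0.5], [0.66, -0.02, -0.24, -1, 0.5]])

```text
t: 1.45
ee_pos: [0.5402, 0.3291, 0.3513]
tcp_rot: [-180.0, 0.0, 134.9]
contact_force: [-0.7, -1.0, -0.0]
finger_gap: 0.064
```

Call:
drive_tool(series=[[0, 0, 0, -0.15, 0.4], [0, 0, 0, -0.3, 0.4], [0, 0, 0, -0.45, 0.4], [0, 0, 0, -0.6, 0.4], [0, 0, 0, -0.76, 0.4], [0, 0, 0, -0.76, 0.4], [0, 0, 0, -0.76, 0.4], [0, 0, 0, -0.76, 0.4]])

```text
t: 2.25
ee_pos: [0.5401, 0.3295, 0.3514]
tcp_rot: [180.0, 0.0, 169.0]
contact_force: [-0.2, -0.5, 0.8]
finger_gap: 0.0597
```

```bash
python3 - <<'E'
from h import *
s=sense();print(s['t'],s['ee_pos'],s['tcp_rot'],s['q'].round(1),s['finger_gap'])
[grab(n,n+'1') for n in('wrist','scene','side')]
E
```

```text
2.25 [0.54014144 0.32951692 0.35140837] [1.79996684e+02 7.82600917e-03 1.68987156e+02] [ 28.1  25.5  60.3  -0.   94.2 -50.9] 0.05972167314722171
```

View pics/wrist1.png

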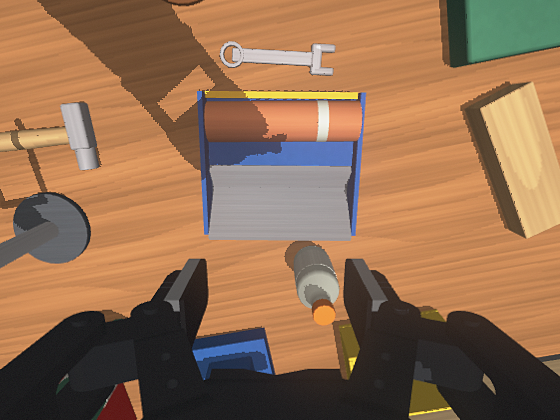

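The wrist view (picture 5) shows the cradle nearly square: guide ends at (201,92) and (364,95), the pipe between rows 98 and 141, and the vee below it. There is glue just past the far edge.

```bash
python3 - <<'E'
from h import *
W=load('wrist1')
p=lambda n,v:print(n,np.round(v,4))
h=cv2.cvtColor(W['frame'],cv2.COLOR_RGB2HSV)
y=cv2.inRange(h,(20,130,100),(33,255,255)); y[:80]=0;y[110:]=0;y[:,:190]=0;y[:,380:]=0
c=max(cv2.findContours(y,0,2)[0],key=cv2.contourArea); b=cv2.boxPoints(cv2.minAreaRect(c)); print(b.round(1).tolist())
nl,nr=onz(W,200.5,91.5,.05),onz(W,365,94.5,.05); fl,fr=onz(W,206.5,238,.05),onz(W,355,238,.05)
p('corners',[nl,nr,fl,fr]); 
for a in(nl-nr,fl-fr,nl-fl,nr-fr): print(np.linalg.norm(a),np.degrees(np.arctan2(a[1],a[0])))
for q in b: p('yel',onz(W,*q,.046))
m=cv2.inRange(h,(3,90,70),(13,230,255)); m[:92]=0;m[148:]=0;m[:,:195]=0;m[:,370:]=0
cols=[np.flatnonzero(m[:,u]) for u in (220,250,340,355)]
print([(c.min(),c.max()) for c in cols if len(c)])
p('pipe top line', [onz(W,u,120,.088) for u in(204,362)])
# pipe far silhouette edge rays: tangent to cylinder radius 24 at axis z .064
E
```

```text
[[243.0, 91.0], [357.0, 91.0], [357.0, 98.0], [243.0, 98.0]]
corners [[0.4295 0.2577 0.05  ]
 [0.4712 0.4539 0.05  ]
 [0.6151 0.2186 0.05  ]
 [0.6537 0.4178 0.05  ]]
0.2005585106418484 -101.99197623131204
0.202953116430018 -100.98170615084034
0.18964893826180643 168.10312256944923
0.18608955171871772 168.83254002493047
yel [0.4386 0.3083 0.046 ]
yel [0.4652 0.4457 0.046 ]
yel [0.4734 0.4447 0.046 ]
yel [0.4466 0.3066 0.046 ]
[(np.int64(101), np.int64(141)), (np.int64(101), np.int64(141)), (np.int64(101), np.int64(140)), (np.int64(101), np.int64(140))]
pipe top line [[0.4637 0.2613 0.088 ]
 [0.498  0.4377 0.088 ]]
```

```bash
python3 - <<'E'
from h import *
S,D=load('scene0'),load('side0')
for n,a in dict(baseS=(S,390,250,.01),headS=(S,403,200,.23),p1S=(S,448,205,.235),p2S=(S,447,187,.235),baseD=(D,347,333,.01),headD=(D,351,258,.235),p1D=(D,412,280,.235),p2D=(D,415,263,.235),b2S=(S,224,155,.01)).items(): print(n,onz(*a).round(3))
E
```

```text
baseS [0.264 0.265 0.01 ]
headS [0.268 0.263 0.23 ]
p1S [0.206 0.364 0.235]
p2S [0.147 0.328 0.235]
baseD [0.267 0.266 0.01 ]
headD [0.269 0.274 0.235]
p1D [0.131 0.327 0.235]
p2D [0.128 0.26  0.235]
b2S [ 0.307 -0.421  0.01 ]
```

```bash
python3 - <<'E'
from h import *
D=load('side0')
for z in (.231,.4,.5,.6): print(z,proj(D,(.55,0,z)).round(0))
for P in ((.0,0,.5),(.1,0,.7),(.1,0,.8),(.05,0,.9)): print(P,proj(D,P).round(0))
E
```

```text
0.231 [265. 193.]
0.4 [264. 136.]
0.5 [263.  99.]
0.6 [262.  60.]
(0.0, 0, 0.5) [485. 117.]
(0.1, 0, 0.7) [452.  29.]
(0.1, 0, 0.8) [456. -16.]
(0.05, 0, 0.9) [483. -60.]
```

Call:
drive_tool(series=[[0.1, 0.008, 0, 0.01, 0.4], [0.2, 0.015, 0.05, 0.01, 0.4], [0.218, 0.018, 0.15, 0.01, 0.4], [0.218, 0.018, 0.25, 0.01, 0.4], [0.218, 0.018, 0.35, 0.01, 0.4], [0.218, 0.018, 0.45, 0.01, 0.4], [0.218, 0.018, 0.5, 0.01, 0.4], [0.218, 0.018, 0.54, 0.01, 0.4], [0.218, 0.018, 0.57, 0.01, 0.4], [0.218, 0.018, 0.59, 0.01, 0.4], [0.218, 0.018, 0.598, 0.01, 0.4], [0.218, 0.018, 0.598, 0.01, 0.4]])

```text
t: 3.6
ee_pos: [0.4348, 0.3594, 0.0525]
tcp_rot: [180.0, 0.0, 168.7]
contact_force: [-0.4, -0.1, 1.0]
finger_gap: 0.0596
```

Call:
drive_tool(series=[[-0.01, 0, 0, 0, 0.4], [-0.02, 0, 0, 0, 0.4], [-0.03, 0, 0, 0, 0.4], [-0.045, 0, 0, 0, 0.4], [-0.06, 0, 0, 0, 0.4], [-0.075, 0, 0, 0, 0.4], [-0.09, 0, 0, 0, 0.4], [-0.1, 0, 0, 0, 0.4], [-0.11, 0, 0, 0, 0.4], [-0.12, 0, 0, 0, 0.4], [-0.13, 0, 0, 0, 0.4], [-0.14, 0, 0, 0, 0.4], [-0.15, 0, 0, 0, 0.4], [-0.16, 0, 0, 0, 0.4], [-0.17, 0, 0, 0, 0.4], [-0.175, 0, 0, 0, 0.4], [-0.175, 0, 0, 0, 0.4], [-0.175, 0, 0, 0, 0.4]])

```text
t: 5.4
ee_pos: [0.5203, 0.3422, 0.0522]
tcp_rot: [-180.0, -0.0, 168.8]
contact_force: [0.2, 0.8, -0.0]
finger_gap: 0.0595
```

```bash
python3 - <<'E'
from h import *
s=sense();print(s['t'],s['ee_pos'],s['tcp_rot'],s['contact_force'])
a=[grab(n,n+'2') for n in('scene','side','wrist')]
f=[cv2.resize(a[0]['frame'][240:390,260:460,::-1],(400,300)),cv2.resize(a[1]['frame'][260:380,150:310,::-1],(400,300))]
f2=cv2.resize(a[2]['frame'][:,:,::-1],(400,300))
cv2.imwrite('pics/c2.png',np.vstack([np.hstack(f),np.hstack([f2,f2*0])]))
E
```

```text
5.4 [0.52032634 0.34219036 0.05222671] [-1.79993963e+02 -7.33373309e-03  1.68750553e+02] [ 0.18456565  0.8276988  -0.03603315]
```

View pics/c2.png

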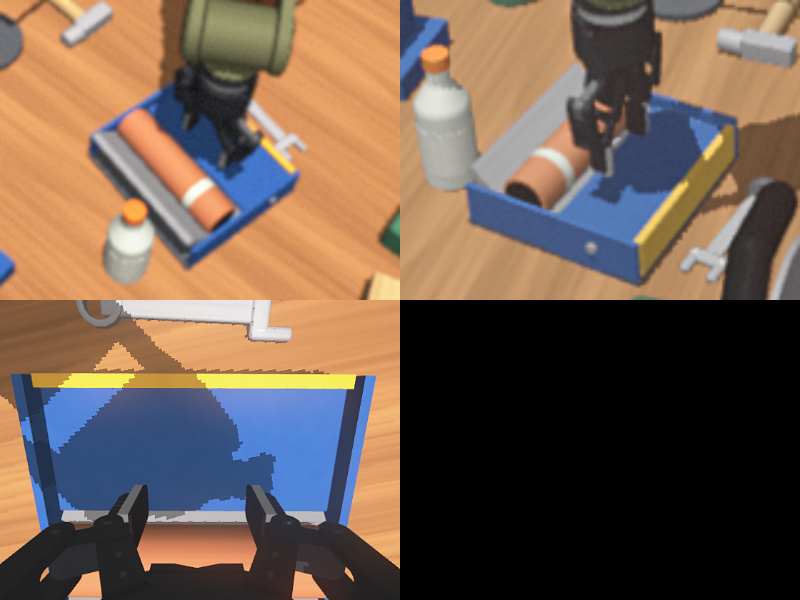

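Picture 6 shows the pipe down in the vee and the fingers clear of it. I'll raise the arm, go over the hook, and measure the seating from the outside views.

Call:
drive_tool(series=[[0.02, 0, 0, 0, 0.4], [0.02, 0, -0.1, 0, 0.4], [0.02, 0, -0.2, 0, 0.4], [0.02, 0, -0.3, 0, 0.4], [0.02, 0, -0.4, 0, 0.2], [0.0, -0.05, -0.5, 0, -0.2], [0, -0.15, -0.596, 0, -0.62], [0, -0.25, -0.596, -0.1, -0.62], [-0.02, -0.35, -0.596, -0.2, -0.62], [-0.04, -0.45, -0.596, -0.25, -0.62], [-0.05, -0.55, -0.596, -0.25, -0.62], [-0.059, -0.65, -0.596, -0.25, -0.62], [-0.059, -0.714, -0.596, -0.25, -0.62], [-0.059, -0.714, -0.596, -0.25, -0.62], [-0.059, -0.714, -0.596, -0.25, -0.62], [-0.059, -0.714, -0.596, -0.25, -0.62]])

```text
t: 7.15
ee_pos: [0.4796, -0.0127, 0.3502]
tcp_rot: [180.0, 0.0, -180.0]
contact_force: [-0.1, -0.2, 0.1]
finger_gap: 0.0162
```

```bash
python3 - <<'E'
from h import *
s=sense();print(s['t'],s['ee_pos'],s['tcp_rot'],s['contact_force'],s['finger_gap'])
a=[grab(n,n+'3') for n in('scene','side','wrist')]
S,D,W=a
for n,d in(('scene',S),('side',D)):
    h=cv2.cvtColor(d['frame'],cv2.COLOR_RGB2HSV)
    x0,y0,x1,y1=(310,270,400,370) if n=='scene' else (190,280,275,360)
    m=cv2.inRange(h,(3,110,60),(12,220,255)); mm=np.zeros_like(m); mm[y0:y1,x0:x1]=m[y0:y1,x0:x1]
    mm=cv2.morphologyEx(mm,cv2.MORPH_CLOSE,np.ones((9,9),np.uint8))
    c=max(cv2.findContours(mm,0,2)[0],key=cv2.contourArea); b=cv2.boxPoints(cv2.minAreaRect(c)); 
    l=b[np.argsort(b[:,1])]; e=[onz(d,*l[:2].mean(0),.046),onz(d,*l[2:].mean(0),.046)]
    print(n,b.round(1).tolist(),np.round(e,4),np.mean(e,0))
f=[cv2.resize(S['frame'][260:380,280:440,::-1],(400,300)),cv2.resize(D['frame'][260:380,150:310,::-1],(400,300))]
f2=[cv2.resize(W['frame'][:,:,::-1],(400,300)),cv2.resize(D['frame'][120:270,200:400,::-1],(400,300))]
cv2.imwrite('pics/c3.png',np.vstack([np.hstack(f),np.hstack(f2)]))
E
```

```text
7.15 [ 0.47962499 -0.01265808  0.35023635] [ 1.79986150e+02  5.54220040e-03 -1.79954305e+02] [-0.07398282 -0.19637047  0.0736477 ] 0.016206717071868795
scene [[307.1000061035156, 298.29998779296875], [339.0, 273.6000061035156], [395.5, 346.3999938964844], [363.6000061035156, 371.1000061035156]] [[0.5213 0.2098 0.046 ]
 [0.5933 0.4488 0.046 ]] [0.55731489 0.32934372 0.046     ]
side [[190.60000610351562, 334.6000061035156], [235.6999969482422, 287.1000061035156], [249.60000610351562, 300.29998779296875], [204.5, 347.79998779296875]] [[0.5492 0.2208 0.046 ]
 [0.593  0.4235 0.046 ]] [0.57112584 0.32216147 0.046     ]
```

View pics/c3.png

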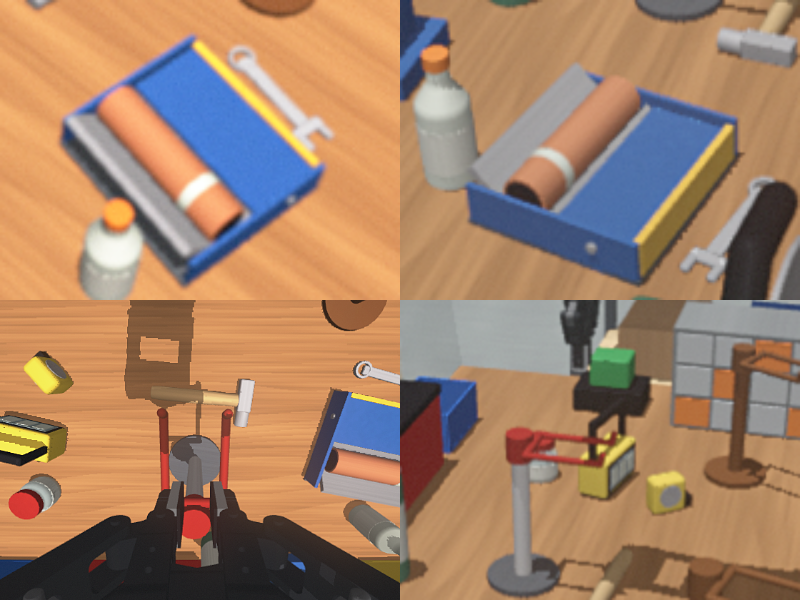

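Picture 7 shows the pipe lying evenly in the vee, parallel to it. The hook still points at -x, with the fingers above and between its prongs. Next I'll lower the fingers between the prongs.

Call:
drive_tool(series=[[0, 0, 0.08, 0, -0.62], [0, 0, 0.16, 0, -0.62], [0, 0, 0.22, 0, -0.62], [0, 0, 0.26, 0, -0.62], [0, 0, 0.29, 0, -0.62], [0, 0, 0.3, 0, -0.62], [0, 0, 0.3, 0, -0.62]])

```text
t: 8.0
ee_pos: [0.4797, -0.0131, 0.2]
tcp_rot: [180.0, -0.1, -179.9]
contact_force: [0.1, -0.6, 0.6]
finger_gap: 0.0161
```

Call:
drive_tool(series=[[-0.0007, 0.0157, 0, 0.111, -0.62], [-0.0027, 0.0313, 0, 0.222, -0.62], [-0.0061, 0.0466, 0, 0.333, -0.62], [-0.0109, 0.0616, 0, 0.444, -0.62], [-0.0169, 0.0761, 0, 0.556, -0.62], [-0.0241, 0.09, 0, 0.667, -0.62], [-0.0326, 0.1032, 0, 0.778, -0.62], [-0.0421, 0.1157, 0, 0.889, -0.62], [-0.0527, 0.1273, 0, 1, -0.62], [-0.0527, 0.1273, 0, 1, -0.62]])

```text
t: 9.0
ee_pos: [0.5067, 0.0504, 0.2012]
tcp_rot: [180.0, 0.1, 135.0]
contact_force: [-0.0, 1.3, -0.3]
finger_gap: 0.0162
```

Call:
drive_tool(series=[[-0.0007, 0.0157, 0, 0.111, -0.62], [-0.0027, 0.0313, 0, 0.222, -0.62], [-0.0061, 0.0466, 0, 0.333, -0.62], [-0.0109, 0.0616, 0, 0.444, -0.62], [-0.0169, 0.0761, 0, 0.556, -0.62], [-0.0241, 0.09, 0, 0.667, -0.62], [-0.0326, 0.1032, 0, 0.778, -0.62], [-0.0421, 0.1157, 0, 0.889, -0.62], [-0.0527, 0.1273, 0, 1, -0.62], [-0.0527, 0.1273, 0, 1, -0.62]])

```text
t: 10.0
ee_pos: [0.5701, 0.0764, 0.2008]
tcp_rot: [180.0, -0.0, 90.1]
contact_force: [-0.0, 0.3, -0.0]
finger_gap: 0.0163
```

Call:
drive_tool(series=[[-0.0005, 0.0141, 0, 0.1, -0.62], [-0.0005, 0.0141, 0, 0.1, -0.62], [-0.0005, 0.0141, 0, 0.1, -0.62]])

```text
t: 10.3
ee_pos: [0.5766, 0.0761, 0.2005]
tcp_rot: [180.0, -0.0, 85.8]
contact_force: [0.3, -0.8, -0.2]
finger_gap: 0.016
```

Call:
drive_tool(series=[[0, -0.01, 0, 0, -0.62], [0, -0.01, -0.08, 0, -0.62], [0, -0.01, -0.16, 0, -0.62], [0, -0.01, -0.24, 0, -0.62], [0, -0.01, -0.3, 0, -0.62], [0, -0.01, -0.3, 0, -0.62], [0, -0.01, -0.3, 0, -0.62]])

```text
t: 11.0
ee_pos: [0.5714, 0.0765, 0.3504]
tcp_rot: [180.0, -0.0, 85.6]
contact_force: [0.0, 0.5, -0.2]
finger_gap: 0.0161
```

```bash
python3 - <<'E'
from h import *
s=sense();print(s['t'],s['ee_pos'],s['tcp_rot'],s['contact_force'],s['finger_gap'])
a=[grab(n,n+'4') for n in('scene','side','wrist')]
S,D,W=a
f=[cv2.resize(S['frame'][170:290,200:360,::-1],(400,300)),cv2.resize(D['frame'][150:270,180:340,::-1],(400,300))]
f2=[cv2.resize(W['frame'][:,:,::-1],(400,300)),cv2.resize(D['frame'][170:245,270:370,::-1],(400,300))]
cv2.imwrite('pics/c4.png',np.vstack([np.hstack(f),np.hstack(f2)]))
E
```

```text
11.0 [0.57142473 0.07647997 0.35035246] [ 1.79961024e+02 -6.91873499e-03  8.55869538e+01] [ 0.01394316  0.45374171 -0.22416442] 0.016132334806673237
```

View pics/c4.png

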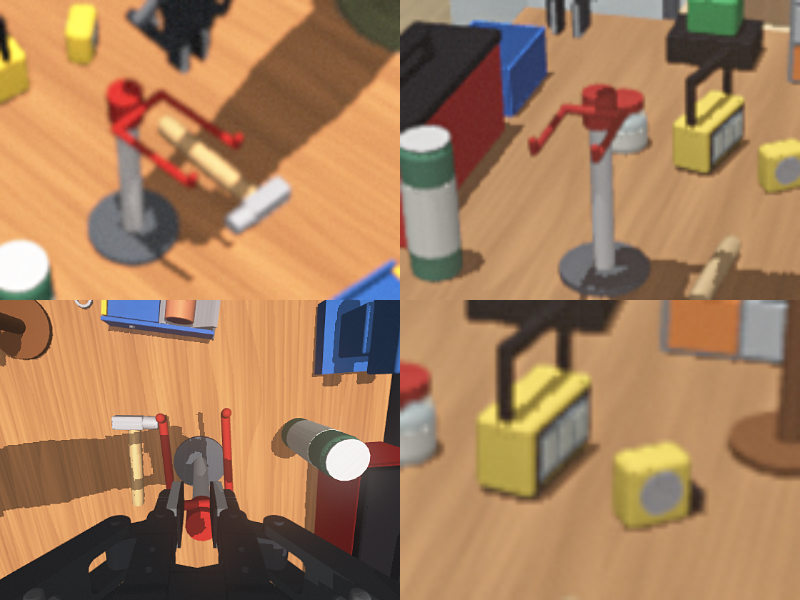

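Picture 8: the hook now points roughly at the pipe, and the lamp is still standing untouched. I'll measure the prong direction and the lamp.

```bash
python3 - <<'E'
from h import *
W,D,S=load('wrist4'),load('side4'),load('scene4')
h=cv2.cvtColor(W['frame'],cv2.COLOR_RGB2HSV)
m=cv2.inRange(h,(0,150,80),(4,255,255))|cv2.inRange(h,(172,150,80),(180,255,255))
L=[]
for lo,hi in((215,250),(300,335)):
    P=[]
    for v in range(185,262,4):
        c=np.flatnonzero(m[v,lo:hi]); 
        if 5<len(c)<22: P.append(onz(W,lo+c.mean(),v,.225)[:2])
    P=np.array(P); k=np.polyfit(P[:,1],P[:,0],1); L.append(k); print(len(P),P[[0,-1]].round(4),k)
k=np.mean(L,0); print('mid line x at y=.06,.326',np.polyval(k,[.06,.326]),'sep',np.polyval(L[1],.06)-np.polyval(L[0],.06), 'axis x at -.0135',np.polyval(k,-.0135),'tips',[onz(W,161*1.4,(415-300)*1.4,.24),onz(W,227*1.4,(410-300)*1.4,.24)])
# lamp, side view picks  (crop: x=270+(x-400)/4, y=170+(y-300)/4)
q=lambda x,y:(270+(x-400)/4,170+(y-300)/4)
print('lamp base corners',[onz(D,*q(*a),0).round(4) for a in((540,495),(588,445),(479,484))])
print('lamp top corners',[onz(D,*q(*a),.072).round(4) for a in((540,432),(590,372),(480,415),(528,363))])
print('bar', [onz(D,*q(*a),.143).round(4) for a in((503,342),)])
E
```

```text
20 [[0.5361 0.0938]
 [0.5341 0.029 ]] [0.01313025 0.53478364]
20 [[0.6039 0.0886]
 [0.6043 0.0236]] [0.00091926 0.6039068 ]
mid line x at y=.06,.326 [0.5697667  0.57163529] sep 0.06839050485703513 axis x at -.0135 0.5692503835469055 tips [array([0.53740485, 0.11462528, 0.24      ]), array([0.60466711, 0.1144902 , 0.24      ])]
lamp base corners [array([ 0.4985, -0.2924,  0.    ]), array([ 0.4773, -0.3923,  0.    ]), array([ 0.5536, -0.2986,  0.    ])]
lamp top corners [array([ 0.4945, -0.2701,  0.072 ]), array([ 0.4772, -0.3921,  0.072 ]), array([ 0.5501, -0.2881,  0.072 ]), array([ 0.5338, -0.3966,  0.072 ])]
bar [array([ 0.5301, -0.2854,  0.143 ])]
```

Call:
drive_tool(series=[[-0.1, 0, 0, 0, -0.6], [-0.2, 0, 0, 0, -0.3], [-0.3, 0, 0, 0, 0], [-0.4, -0.02, 0, 0, 0.2], [-0.5, -0.03, 0, 0.05, 0.2], [-0.6, -0.05, 0.02, 0.1, 0.2], [-0.7, -0.06, 0.04, 0.17, 0.2], [-0.8, -0.069, 0.04, 0.17, 0.2], [-0.9, -0.069, 0.04, 0.17, 0.2], [-0.961, -0.069, 0.04, 0.17, 0.2], [-0.961, -0.069, 0.04, 0.17, 0.2], [-0.961, -0.069, 0.04, 0.17, 0.2], [-0.961, -0.069, 0.04, 0.17, 0.2]])

```text
t: 12.45
ee_pos: [0.4999, -0.399, 0.3299]
tcp_rot: [-180.0, -0.0, 77.9]
contact_force: [0.0, 0.3, 0.3]
finger_gap: 0.0509
```

```bash
python3 - <<'E'
from h import *
s=sense();print(s['t'],s['ee_pos'],s['tcp_rot'],s['q'].round(1),s['finger_gap'])
grab('wrist','wrist5');grab('scene','scene5')
E
```

```text
12.45 [ 0.49988521 -0.39898683  0.32989519] [-1.79968509e+02 -2.87667772e-02  7.79083307e+01] [-41.9  26.6  61.4   0.   92.  -29.8] 0.05089738895609104
```

View pics/wrist5.png

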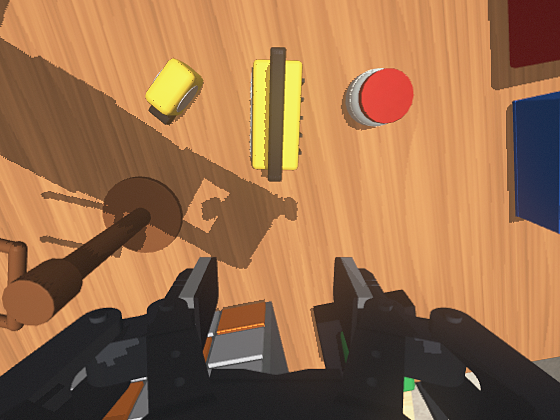

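Picture 9 shows the bar from (278,48) to (275,181), with the cooling fins on the right (+x) and the glass on the left (-x).

```bash
python3 - <<'E'
from h import *
W=load('wrist5')
g=W['frame'].max(2); P=[]
for v in range(70,160,5):
    c=np.flatnonzero(g[v,262:292]<75)+262
    if len(c): P.append((c.mean(),v,len(c)))
P=np.array(P); print(P[:,2]); k=np.polyfit(P[:,1],P[:,0],1)
e=[onz(W,np.polyval(k,v),v,.143) for v in(48,181)]; print(np.round(e,4),np.mean(e,0).round(4),np.linalg.norm(e[0]-e[1]),'yaw',np.degrees(np.arctan2(*(e[0]-e[1])[1::-1])))
b=[onz(W,u,v,.072) for u,v in((252,61),(302,60),(299,168),(251,168))]; print(np.round(b,4),np.mean(b,0))
E
```

```text
Traceback (most recent call last):
IndexError: too many indices for array: array is 1-dimensional, but 2 were indexed
```

```bash
python3 - <<'E'
from h import *
W=load('wrist5')
print(W['frame'][110,255:305:3].tolist())
h=cv2.cvtColor(W['frame'],cv2.COLOR_RGB2HSV); P=[]
for v in range(70,160,5):
    c=np.flatnonzero((h[v,262:294,1]<130)|(h[v,262:294,2]<100))+262
    if len(c): P.append((np.median(c),v,len(c)))
P=np.array(P); print(P[:,2]); k=np.polyfit(P[:,1],P[:,0],1)
e=[onz(W,np.polyval(k,v),v,.143) for v in(48,181)]; print(np.round(e,4),np.mean(e,0).round(4),np.linalg.norm(e[0]-e[1]),'dir',np.degrees(np.arctan2((e[0]-e[1])[1],(e[0]-e[1])[0])))
b=[onz(W,u,v,.072) for u,v in((252,61),(302,60),(299,168),(251,168))]; print(np.round(b,4),np.mean(b,0))
E
```

```text
[[247, 235, 88], [246, 242, 97], [246, 242, 97], [250, 250, 102], [197, 162, 61], [100, 81, 51], [109, 90, 63], [111, 92, 63], [110, 93, 64], [98, 79, 54], [254, 253, 103], [246, 243, 99], [246, 243, 100], [246, 243, 100], [247, 239, 92], [181, 132, 68], [221, 157, 95]]
[15. 14. 14. 14. 14. 14. 14. 14. 14. 13. 13. 14. 14. 13. 13. 13. 13. 14.]
[[ 0.5274 -0.2781  0.143 ]
 [ 0.4996 -0.393   0.143 ]] [ 0.5135 -0.3356  0.143 ] 0.11820552590207987 dir 76.40894847273127
[[ 0.5008 -0.2735  0.072 ]
 [ 0.5535 -0.2838  0.072 ]
 [ 0.5281 -0.3974  0.072 ]
 [ 0.4735 -0.3857  0.072 ]] [ 0.51400272 -0.33510601  0.072     ]
```

Call:
drive_tool(series=[[0.08, 0, 0, 0.033, 0.2], [0.13, 0, 0.05, 0.033, 0.2], [0.13, 0, 0.14, 0.033, 0.2], [0.13, 0, 0.22, 0.033, 0.2], [0.13, 0, 0.29, 0.033, 0.2], [0.13, 0, 0.34, 0.033, 0.2], [0.13, 0, 0.38, 0.033, 0.2], [0.13, 0, 0.41, 0.033, 0.2], [0.13, 0, 0.422, 0.033, 0.2], [0.13, 0, 0.422, 0.033, 0.2]])

```text
t: 13.55
ee_pos: [0.5134, -0.336, 0.1191]
tcp_rot: [-180.0, -0.0, 76.4]
contact_force: [-1.4, -0.1, -0.1]
finger_gap: 0.0515
```

```bash
python3 - <<'E'
from h import *
s=sense();print(s['t'],s['ee_pos'],s['tcp_rot'],s['contact_force'],s['finger_gap'])
D=grab('side','side6');S=grab('scene','scene6');W=grab('wrist','wrist6')
cv2.imwrite('pics/c6.png',np.vstack([np.hstack([cv2.resize(D['frame'][145:235,270:390,::-1],(400,300)),cv2.resize(S['frame'][130:235,130:270,::-1],(400,300))]),np.hstack([cv2.resize(W['frame'][:,:,::-1],(400,300))]*2)]))
E
```

```text
13.55 [ 0.51338284 -0.33599394  0.11912095] [-1.79973464e+02 -1.00546516e-02  7.63902475e+01] [-1.4136385  -0.11455455 -0.07890523] 0.05153870633866778
```

View pics/c6.png

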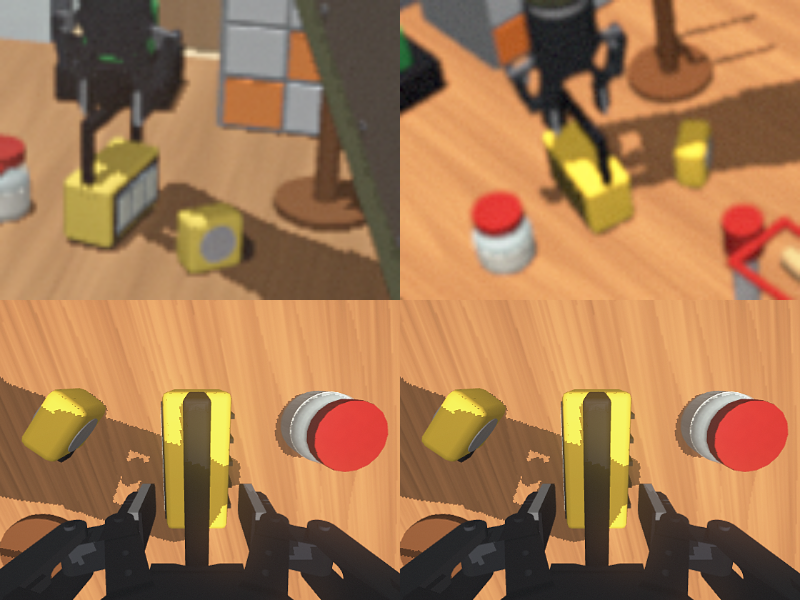

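Picture 10: the open fingers straddle the bar midway. Closing and lifting.

Call:
drive_tool(series=[[0, 0, 0, 0, -0.5], [0, 0, 0, 0, -1], [0, 0, 0, 0, -1], [0, 0, 0, 0, -1], [0, 0, 0, 0, -1], [0, 0, 0, 0, -1], [0, 0, -0.02, 0, -1], [0, 0, -0.06, 0, -1], [0, 0, -0.12, 0, -1], [0, 0, -0.2, 0, -1], [0, 0, -0.28, 0, -1], [0, 0, -0.36, 0, -1], [0, 0, -0.43, 0, -1], [0, 0, -0.47, 0, -1], [0, 0, -0.482, 0, -1], [0, 0, -0.482, 0, -1]], newtons=70)

```text
t: 15.3
ee_pos: [0.5132, -0.3362, 0.36]
tcp_rot: [-180.0, -0.0, 76.4]
contact_force: [-0.2, -0.3, -5.9]
finger_gap: 0.0125
```

Call:
drive_tool(series=[[0.03, -0.015, 0, 0.05, -1], [0.08, -0.04, 0, 0.13, -1], [0.15, -0.07, 0, 0.25, -1], [0.22, -0.105, 0, 0.38, -1], [0.29, -0.14, 0, 0.5, -1], [0.36, -0.17, 0, 0.63, -1], [0.43, -0.2, 0, 0.75, -1], [0.5, -0.235, 0, 0.87, -1], [0.55, -0.26, 0, 0.95, -1], [0.585, -0.272, 0, 1, -1], [0.585, -0.272, 0, 1, -1], [0.585, -0.272, 0, 1, -1]])

```text
t: 16.5
ee_pos: [0.4498, -0.0199, 0.359]
tcp_rot: [-179.9, 0.1, 31.4]
contact_force: [0.4, -0.9, -5.1]
finger_gap: 0.0125
```

Call:
drive_tool(series=[[0.02, -0.032, 0, 0.07, -1], [0.05, -0.081, 0, 0.18, -1], [0.09, -0.147, 0, 0.32, -1], [0.13, -0.213, 0, 0.46, -1], [0.17, -0.278, 0, 0.6, -1], [0.198, -0.324, 0, 0.707, -1], [0.25, -0.293, 0, 0.707, -1], [0.31, -0.256, 0, 0.707, -1], [0.36, -0.226, 0, 0.707, -1], [0.39, -0.207, 0, 0.707, -1], [0.404, -0.199, 0, 0.707, -1], [0.404, -0.199, 0.05, 0.707, -1], [0.404, -0.199, 0.12, 0.707, -1], [0.404, -0.199, 0.18, 0.707, -1], [0.404, -0.199, 0.21, 0.707, -1], [0.404, -0.199, 0.215, 0.707, -1], [0.404, -0.199, 0.215, 0.707, -1], [0.404, -0.199, 0.215, 0.707, -1]])

```text
t: 18.3
ee_pos: [0.5711, 0.17, 0.2541]
tcp_rot: [-180.0, -0.1, -0.5]
contact_force: [-0.3, -1.3, -4.1]
finger_gap: 0.0128
```

```bash
python3 - <<'E'
from h import *
s=sense();print(s['t'],s['ee_pos'],s['tcp_rot'],s['contact_force'],s['finger_gap'])
D=grab('side','side7');S=grab('scene','scene7');W=grab('wrist','wrist7')
cv2.imwrite('pics/c7.png',np.vstack([np.hstack([cv2.resize(D['frame'][130:280,160:360,::-1],(400,300)),cv2.resize(S['frame'][160:310,220:420,::-1],(400,300))]),np.hstack([cv2.resize(W['frame'][:,:,::-1],(400,300))]*2)]))
E
```

```text
18.3 [0.57113259 0.1700342  0.25406702] [-1.79976863e+02 -9.96727648e-02 -4.52047064e-01] [-0.25329192 -1.26756971 -4.07127959] 0.012771840414612327
```

View pics/c7.png

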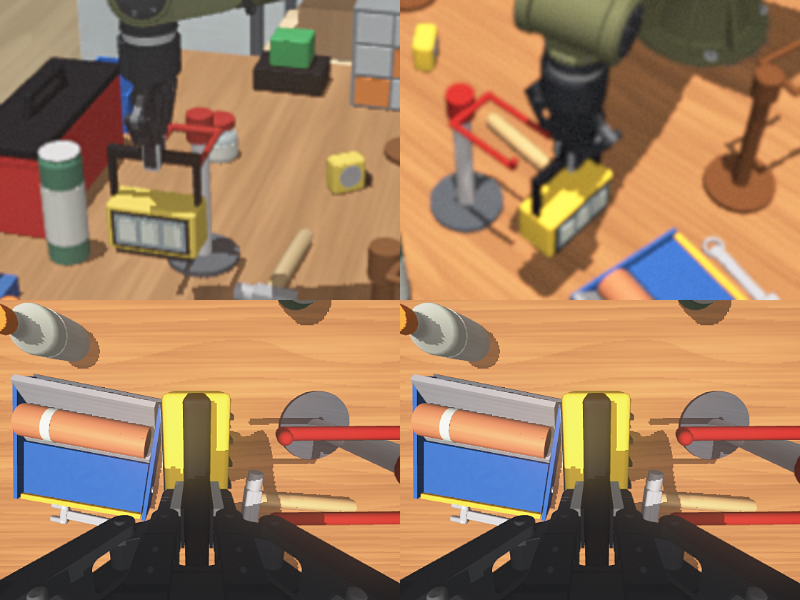

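Picture 11 shows the lamp held square with its glass towards the pipe. The prong tips are in line with the handle opening and inside the uprights. Sliding it on.

Call:
drive_tool(series=[[0, 0.01, 0, 0, -1], [0, 0.03, 0, 0, -1], [-0.001, 0.05, 0, 0, -1], [-0.001, 0.07, 0, 0, -1], [-0.001, 0.09, 0, 0, -1], [-0.001, 0.11, 0, 0, -1], [-0.001, 0.13, 0, 0, -1], [-0.001, 0.15, 0, 0, -1], [-0.001, 0.17, 0, 0, -1], [-0.001, 0.19, 0, 0, -1], [-0.001, 0.202, 0, 0, -1], [-0.001, 0.207, 0, 0, -1], [-0.001, 0.207, 0, 0, -1], [-0.001, 0.207, 0, 0, -1]])

```text
t: 19.85
ee_pos: [0.5695, 0.0669, 0.2528]
tcp_rot: [-180.0, 0.0, -0.4]
contact_force: [-0.3, 0.9, -4.6]
finger_gap: 0.0126
```

Call:
drive_tool(series=[[0, 0, 0.01, 0, -1], [0, 0, 0.02, 0, -1], [0, 0, 0.03, 0, -1], [0, 0, 0.04, 0, -1], [0, 0, 0.046, 0, -1], [0, 0, 0.05, 0, -1], [0, 0, 0.054, 0, -1], [0, 0, 0.056, 0, -1], [0, 0, 0.056, 0, -1], [0, 0, 0.056, 0, -1]])

```text
t: 20.85
ee_pos: [0.5696, 0.0666, 0.2249]
tcp_rot: [-180.0, -0.0, -0.5]
contact_force: [0.4, 0.9, -4.3]
finger_gap: 0.0127
```

Not in contact yet, as expected. Continuing down in small steps.

Call:
drive_tool(series=[[0, 0, 0.002, 0, -1], [0, 0, 0.004, 0, -1], [0, 0, 0.006, 0, -1], [0, 0, 0.006, 0, -1]])

```text
t: 21.25
ee_pos: [0.5697, 0.0666, 0.2227]
tcp_rot: [-180.0, -0.1, -0.5]
contact_force: [-3.1, -0.8, 3.6]
finger_gap: 0.0123
```

Call:
drive_tool(series=[[0, 0, 0.001, 0, -1], [0, 0, 0.002, 0, -1], [0, 0, 0.003, 0, -1], [0, 0, 0.003, 0, -1]])

```text
t: 21.65
ee_pos: [0.5702, 0.0666, 0.2225]
tcp_rot: [-180.0, -0.2, -0.5]
contact_force: [-6.0, -0.0, 12.7]
finger_gap: 0.0128
```

Call:
drive_tool(series=[[0, 0, -0.002, 0, -1], [0, 0, -0.003, 0, -0.9], [0, 0, -0.003, 0, -0.6], [0, 0, -0.003, 0, -0.3], [0, 0, -0.003, 0, -0.15], [0, 0, -0.003, 0, -0.15], [0, 0, -0.003, 0, -0.15], [0, 0, -0.003, 0, -0.15]], newtons=20)

```text
t: 22.45
ee_pos: [0.5695, 0.0666, 0.2217]
tcp_rot: [180.0, 0.0, -0.4]
contact_force: [0.3, -0.1, 0.3]
finger_gap: 0.0363
```

Call:
drive_tool(series=[[0, 0, -0.01, 0, -0.15], [0, 0, -0.03, 0, -0.15], [0, 0, -0.06, 0, -0.15], [0, 0, -0.1, 0, -0.15], [0, 0, -0.16, 0, -0.15], [0, 0, -0.22, 0, -0.15], [0, 0, -0.28, 0, -0.15], [-0.2, 0, -0.28, 0, -0.15], [-0.3, 0, -0.28, 0, -0.15], [-0.4, 0, -0.28, 0, -0.15], [-0.4, 0, -0.28, 0, -0.15], [-0.4, 0, -0.28, 0, -0.15], [-0.4, 0, -0.28, 0, -0.15], [-0.4, 0, -0.28, 0, -0.15]])

```text
t: 23.85
ee_pos: [0.3702, 0.0682, 0.3622]
tcp_rot: [-180.0, -0.0, -0.5]
contact_force: [-0.4, -1.2, -0.5]
finger_gap: 0.0363
```

```bash
python3 - <<'E'
from h import *
s=sense();print(s['t'],s['ee_pos'],s['tcp_rot'],s['contact_force'],s['finger_gap'])
D=grab('side','side8');S=grab('scene','scene8');W=grab('wrist','wrist8')
cv2.imwrite('pics/c8.png',np.vstack([np.hstack([cv2.resize(D['frame'][150:270,180:340,::-1],(400,300)),cv2.resize(S['frame'][180:300,210:370,::-1],(400,300))]),np.hstack([cv2.resize(S['frame'][:,:,::-1],(400,300)),cv2.resize(W['frame'][:,:,::-1],(400,300))])]))
E
```

```text
23.85 [0.37017348 0.06816493 0.3622426 ] [-1.79996925e+02 -3.68237643e-02 -4.58596394e-01] [-0.41321808 -1.20532934 -0.54446828] 0.0363339918720663
```

View pics/c8.png

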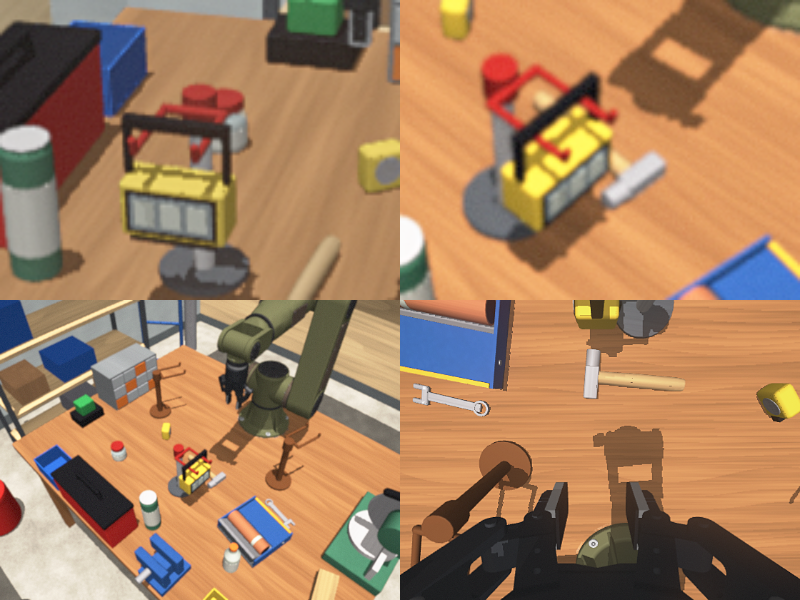

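Picture 12: the lamp hangs upright on both prongs, glass towards the pipe, with the gripper clear. One last numeric check of the bar, the prong tips and stillness, then I'll hand in.

```bash
python3 - <<'E'
from h import *
S,D=load('scene8'),load('side8')
s=lambda x,y:(210+(x-400)/2.5,180+y/2.5); d=lambda x,y:(180+x/2.5-0,150+y/2.5)
d=lambda x,y:(180+x/2.5,150+y/2.5)
print('bar S',[onz(S,*s(*a),.246).round(3) for a in((515,147),(597,79))],'bar D',[onz(D,*d(*a),.246).round(3) for a in((125,117),(231,129))])
print('tips S',[onz(S,*s(*a),.24).round(3) for a in((565,154),(612,116))],'tips D',[onz(D,*d(*a),.24).round(3) for a in((134,148),(197,152))])
S2=grab('scene','scene9');D2=grab('side','side9')
print('motion',[np.abs(a['frame'][150:300,180:360].astype(int)-b['frame'][150:300,180:360]).mean() for a,b in((S,S2),(D,D2))])
E
```

```text
bar S [array([0.639, 0.076, 0.246]), array([0.518, 0.075, 0.246])] bar D [array([0.626, 0.073, 0.246]), array([0.508, 0.072, 0.246])]
tips S [array([0.608, 0.115, 0.24 ]), array([0.541, 0.116, 0.24 ])] tips D [array([0.597, 0.127, 0.24 ]), array([0.531, 0.119, 0.24 ])]
motion [np.float64(2.2825925925925925), np.float64(1.527)]
```

```bash
python3 -c "
from h import *
print(finish_job()); print(sense()['t'])"
```

```text
the job is handed in; nothing more can be done
None
the job is handed in; nothing more can be done
```

The job is done and handed in at about 24 s of the 72 s allowed; no verdict came back.

- **Pipe:** I pushed it along the deck, never lifted, and it dropped into the vee. The pictures show it square in the vee. My two measurements of its middle disagreed: about 2 mm from the vee middle in the side view, and about 15 mm in the scene view. I put the scene figure down to a poor outline that ran past the pipe's ends, and did not re-measure.
- **Hook:** I turned it about 90° with the lamp still standing. The line of its prongs passes within about 1 mm of the measured vee middle, against 50 mm allowed. I did not recompute that line after hanging the lamp; the prong tips then measured within about 1 cm of before.
- **Lamp:** The bar lies across both prongs, glass towards the pipe, about 4 mm off centre and about 84 mm from the post axis. It looks upright and the gripper is clear of it. I compared pictures taken shortly apart and saw only small differences, which I took as camera noise, so I did not prove it was at rest.
- **Bystanders:** In the final picture they all look to be where they started; I did not measure them.

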